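# Level the stage plate with its foot screws

### The job

First pull the stiff slide cover off the two level tubes until the cover's front edge lines up with the black index line, short of its end stop. Then level the plate: turn the two foot screws, each in the direction it needs, until both bubbles sit between their pairs of lines. Leave the cover at the line and do not disturb the things standing around.

Things in the scene. Friction and masses are not known exactly. Their poses are not given: they have to be found in the camera images.
- base: Dark steel base of the levelling stage, fixed to the table, 220 (x) x 200 (y) x 12 mm. Origin on the table, 5 mm behind the middle of its underside; x points from the front (the side the cover is pulled to) to the back, y left, z up.
- stage_middle (a point): On the top face of the 10 mm grey-painted plate of the same outline above the base, 40 mm over base's origin. The plate stands on a fixed ball foot (far left corner, base x +70, y +70 mm) and the two foot screws, and tilts by at most 2 degrees.
- screw_front_head (a point): Foot screw at the front left (base x -70, y +70 mm): point on its upright axis, mid-height of the knurled round aluminium head (40 mm diameter, 28 mm high, underside 18 mm above the plate). Clockwise from above raises the front and moves the bubble of the tube along x to the front (base -x) by 9 mm per rad. Needs 0.15 N m, stays where left, stops 2.4 rad either side of level.
- screw_side_head (a point): The same on the other foot screw, at the back right (base x +70, y -70 mm), same size and feel. Clockwise from above raises the right side and moves the bubble of the tube along y to the right (base -y) by 9 mm per rad.
- bubble_x_home (a point): Middle of the level tube that lies along base x (white strip 52 x 12 mm, about 10 mm above the plate, at base x 0, y -6 mm), midway between its two black lines (17 mm apart inside). The slide cover hides both tubes at the start; the cover's rails beside them reach 23 mm above the plate.
- bubble_y_home (a point): The same for the level tube that lies along base y (white strip 46 mm long, at base x +15, y -40 mm).
- bubble_x_centre (a point): Middle of the bubble in the tube along x: dark oblong 12 mm long that slides along the tube to the higher side, up to about 14 mm off the middle at the start. Only the front screw moves it.
- bubble_y_centre (a point): The same in the tube along y. Only the side screw moves it; it starts 6 to 14 mm off the middle.
- cover (a joint): Opening of the slide cover, m: 0 = shut over the level tubes, grows as it slides to the front (base -x), 0.055 = its front edge at the index line, 0.075 = end stop. Starts between 0 and 0.012. Slides stiffly (about 6 N) between two rails and stays where left.
- cover_fin (a point): Pull fin on the cover: black upright block 12 mm thick (along base x), 36 mm wide (y), 30 mm high, 20 mm in front of the middle of the cover (60 x 75 mm); with the cover shut it is at base x -20, y -30 mm. The point lies on its middle, 11.5 mm below its top (about 88 mm above the table) and 17.5 mm above the cover.
- cover_edge (a point): Middle of the cover's front edge, 10 mm in front of the fin's middle.
- index_line (a point): Black index line across the two rails and the plate, at x -85 mm from base: where the cover's front edge shall stop.
- brown_vial: Bystander: brown glass vial standing to the right of the stage, 31 mm diameter, 76 mm high; origin under its centre.
- dish: Bystander: low round glass dish to the left of the stage, 60 mm diameter, 13 mm high; origin under its centre.
- scissors: Bystander: scissors lying on the table to the right, 202 mm long, 12 mm high; origin under the middle.
- tweezers_bent: Bystander: black bent tweezers lying to the right, 128 mm long, 9 mm high; origin under the middle.

How it is judged:
By the outcome, as a careful person would: the job done as asked, in the order asked, and still so for the second after the job is handed in, with the robot touching nothing.
It also fails if it takes over 61 s, if anything falls off the work surface, if the arm or the gripper's body presses on something with over 40 N, if the wrist force passes 120 N, or if a joint passes its speed limit or range.

### The arm

A 7-joint arm with a two-finger parallel gripper is mounted at the origin on a cart in front of the work surface, level with it; the furniture and walls round the work are solid. World frame = base frame: x ahead of the robot, y to its left, z up, the work surface at z = 0. Lengths are in m, angles in rad, forces in N, time in s.
With the tool pointing down it reaches from about 0.375 to 0.925 m from the base axis. Payload 3.1 kg.
Tool frame: the origin (TCP) lies on the centre line of the jaws, within the pads' length; the fingertips stand 17 mm ahead of it and the grasp point (between the pads) lies 2 mm behind it (env.nose_length is the distance from the TCP to the fingertips, in m); z points along the fingers, y is the line along which they close (so a half turn about z gives the same grasp; the last joint's range is limited). The gripper opens to 85 mm and grips with 20 to 120 N. Pads are 22 mm wide; open, the fingers measure 114 mm over their backs; the gripper's body (76 mm by 85 mm) begins 54 mm behind the grasp point. The pads swing forward as they close: fully open they stand 13 mm farther back than shut.
Start: joints at [1.052, 0.383, 0.044, 1.598, -0.018, 1.161, -0.05], TCP at [0.266, -0.593, 0.219] pointing down, gripper open.
Joint ranges: [-2.61, 2.61], [-0.41, 2.15], [-1.48, 1.57], [0, 2.5], [-1.57, 4.71], [0.05, 1.97], [-2.85, 2.85]. Speed limits (rad/s): [2.79, 2.79, 3.14, 3.14, 3.14, 3.14, 3.14].

### API

Orientations are given as a 3x3 rotation matrix whose columns are the frame's x, y, z axes.
In Python, from workcell import env gives the robot as it stands. The module is installed in compiled form; this text tells all that it offers.
- The arm moves only by the shell command python3 -m crank 'ROWS' [FORCE]. ROWS is JSON, a list of rows, each a list of 3 entries, a list of its own where there are three numbers: the shift along the tool's x, y, z in cm, then the turn about the tool's z in rad, then the finger opening in cm, from 0 to 8.54. A call has 1 to 20 rows; each row shifts and turns the commanded pose from where the row before left it, along the tool's axes as they then stand; what a row does not reach is not made up. A row lasts 1/8 s, in which the tool goes at most 62.5 mm and 10.7 degrees, less where a joint would pass 70% of its speed; a pose out of reach is approached as far as the arm can. A call is refused whole if a number of a shift passes 6.25 or a number of a turn 0.188, either way. A call with a gripper value outside its range is refused whole. The fingers move at their own pace and stop on an object; FORCE is the grip in N (left out, the last holds). Time passes only in rows, so rows that do not move let the fingers close. It gives the time, the measured TCP pose, the force, the opening and the grip force at its end, in the units of the state.
- env.observe(): the state, without advancing time (a new reading comes with each control period).
- env.grab_frame(name): name is "scene" or "side" or "wrist"; returns the picture (400x640x3 uint8, red, green, blue); there is no depth.
- env.camera_params(name): a dict with "camera_matrix" (3x3 intrinsics, pixels), "view" (4x4, takes a point from world to camera coordinates); the wrist camera has in their place "hand_eye" (4x4, takes a point from camera to tool coordinates, whose origin is the TCP and whose axes are the flange's). Camera axes: x right, y down, z forward; pixel columns grow to the right and rows downward; lengths in m; the calibration is good to about 2 mm. A picture is of the moment at which its call begins: read the wrist's pose just before it. camera_params takes no time and is no camera call.
- env.sign_off(): hands the job in; it is judged then, once.
The state is a dict: "clock": time; "joint_pos": joint angles; "joint_vel": joint speeds; "effort": joint torques, N m; "ee_pos": TCP position; "orientation": TCP orientation; "contact_force": force on the tool from outside, world axes, zero at the start; "torque": the same for the moment, N m; "opening": opening from 0.0 (shut) to 1.0 (fully open); "grasp_force": force on a finger pad.
Only numpy, scipy, OpenCV 4.12 (cv2) and the standard library are available. Lean on these libraries where they do the work, as an engineer would, in place of code of your own. Each camera call takes 0.05 s, during which the arm holds its last target. There are 200 camera calls.

## Working session

There is one attempt and no reset: what is moved stays moved. The work goes in short steps, Python scripts to look and compute and a shell command to move; the robot and the scene stay as the last step left them, time stands still between calls to the robot, and variables do not carry over. Pictures are saved under pics/ and viewed, at most 10 in all, crops included, and the job is handed in when it is done.

```bash
mkdir -p pics
python3 - <<'E'
from workcell import env
import cv2,numpy as np
np.set_printoptions(precision=4,suppress=True)
s=env.observe();print(s['clock'],s['ee_pos'],s['orientation'],s['opening'])
for n in("scene","side"):
    cv2.imwrite(f"pics/{n}0.png",env.grab_frame(n)[:,:,::-1]);p=env.camera_params(n);print(n,p['camera_matrix'],p['view'])
print(env.camera_params('wrist'))
a=cv2.imread('pics/scene0.png');b=cv2.imread('pics/side0.png')
E
```

```text
0.0 [ 0.2651 -0.5924  0.2173] [[ 0.9127  0.4085 -0.0013]
 [ 0.4085 -0.9127  0.0024]
 [-0.0002 -0.0027 -1.    ]] 0.9999100695768686
scene [[460.9223   0.     318.4693]
 [  0.     460.9223 199.7189]
 [  0.       0.       1.    ]] [[-0.9007 -0.434   0.02    0.5239]
 [-0.2659  0.5144 -0.8153  0.1483]
 [ 0.3435 -0.7396 -0.5787  1.0691]
 [ 0.      0.      0.      1.    ]]
side [[392.7134   0.     309.6255]
 [  0.     392.7134 197.6146]
 [  0.       0.       1.    ]] [[ 0.8237 -0.5667  0.0178 -0.3973]
 [-0.3007 -0.4633 -0.8336  0.2655]
 [ 0.4807  0.6814 -0.552   0.6571]
 [ 0.      0.      0.      1.    ]]
{'camera_matrix': array([[289.0836,   0.    , 320.3695],
       [  0.    , 289.0836, 201.2295],
       [  0.    ,   0.    ,   1.    ]]), 'hand_eye': array([[-0.0004, -0.9616, -0.2746,  0.069 ],
       [ 1.    , -0.0004,  0.0003,  0.0012],
       [-0.0004, -0.2746,  0.9616, -0.155 ],
       [ 0.    ,  0.    ,  0.    ,  1.    ]])}
```

View pics/scene0.png

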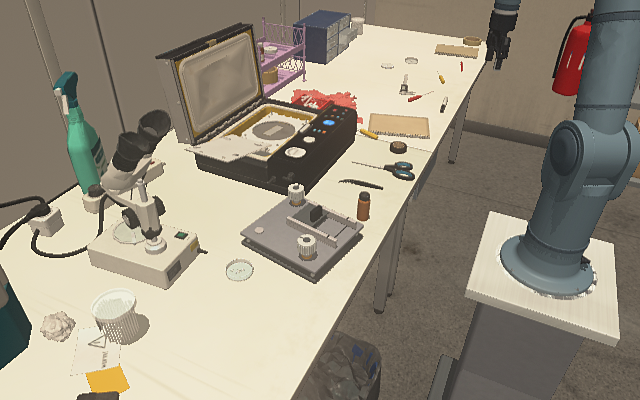

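View pics/side0.png

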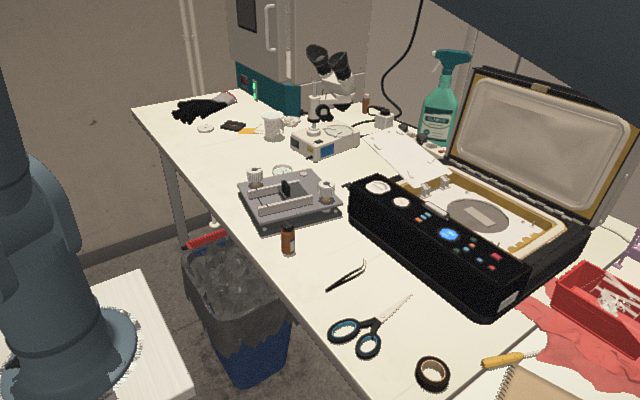

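The stage is at about (302,235) in the scene view and (288,200) in the side view, with the vial to its right. I'll enlarge both.

Run:
```python
import cv2,numpy as np
a=cv2.imread('pics/scene0.png')[172:292,230:390];b=cv2.imread('pics/side0.png')[150:250,225:355]
a=cv2.resize(a,(800,600),interpolation=cv2.INTER_CUBIC);cv2.imwrite('pics/a.png',a)
b=cv2.resize(b,(780,600),interpolation=cv2.INTER_CUBIC);cv2.imwrite('pics/b.png',b)
```

```text
(no output)
```

View pics/a.png

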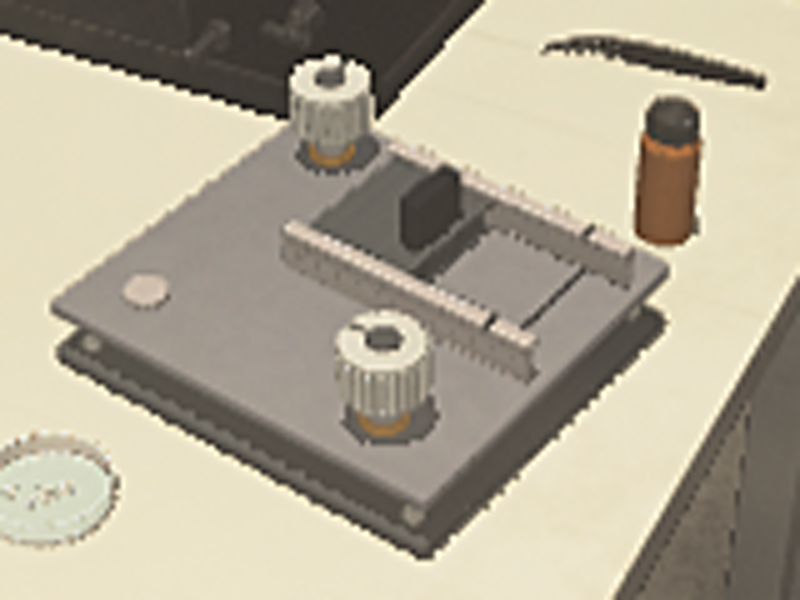

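View pics/b.png

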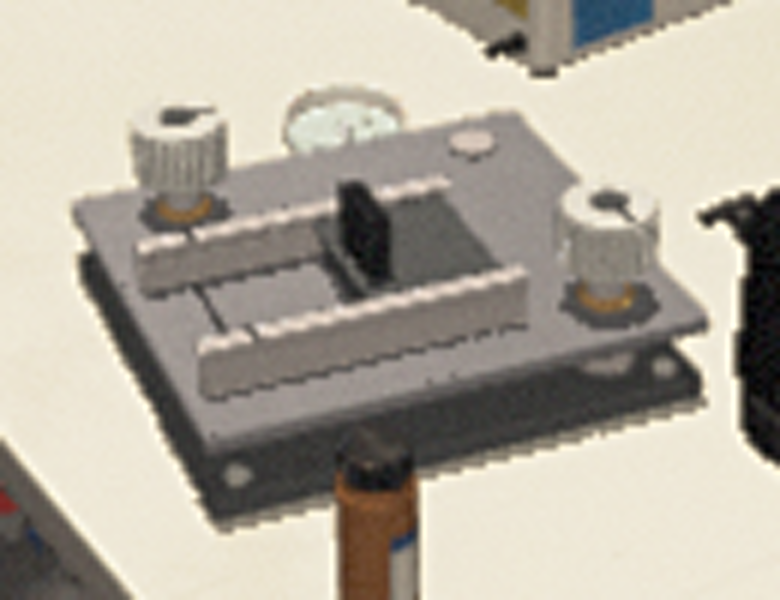

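```bash
cat > h.py <<'E'
from workcell import env
import numpy as np,cv2
from scipy.optimize import least_squares
np.set_printoptions(precision=4,suppress=True)
def wcam():
    s=env.observe();im=env.grab_frame('wrist');p=env.camera_params('wrist')
    T=np.eye(4);T[:3,:3]=s['orientation'];T[:3,3]=s['ee_pos']
    return im,p['camera_matrix'],np.linalg.inv(T@p['hand_eye'])
def proj(K,V,P):
    c=(V[:3,:3]@np.atleast_2d(P).T).T+V[:3,3];u=c@K.T;return u[:,:2]/u[:,2:]
def b2w(b,p):
    c,s=np.cos(b[2]),np.sin(b[2]);P=np.atleast_2d(p).astype(float)
    return np.c_[b[0]+c*P[:,0]-s*P[:,1],b[1]+s*P[:,0]+c*P[:,1],P[:,2]]
E
python3 - <<'E'
from h import *
A=[((105,100,40),(50,308)),((-115,100,40),(428,502)),((-115,-100,40),(668,268)),((-70,70,86),(384,335)),((70,-70,86),(332,75)),('f',(432,185))]
B=[((-115,100,40),(75,205)),((-115,-100,40),(212,440)),((105,-100,40),(708,322)),((105,100,40),(520,112)),((-70,70,86),(180,113)),((70,-70,86),(608,198)),('f',(361,195))]
def res(t):
    r=[]
    for n,L,k,o in(("scene",A,5,(230,172)),("side",B,6,(225,150))):
        p=env.camera_params(n)
        P=np.array([(-20-t[3]*1e3,-30,99.5) if q=='f' else q for q,_ in L])/1e3
        px=(np.array([u for _,u in L])+.5)/k-.5+o
        r.append(proj(p['camera_matrix'],p['view'],b2w(t,P))-px)
    return np.vstack(r).ravel()
s=min((least_squares(res,[.5,-.1,y,0.]) for y in(-.7,0,.7)),key=lambda s:s.cost)
print(s.x,s.cost);print(s.fun.reshape(-1,2))
t=s.x
for q in[(-20-t[3]*1e3,-30,88),(-70,70,72),(70,-70,72),(0,-6,50)]:print(q,b2w(t,np.array(q)/1e3))
E
```

```text
[ 0.5426  0.182  -0.176   0.0061] 22.506297047228152
[[-0.8163 -1.8688]
 [-0.6635 -0.8185]
 [ 0.3619 -0.7833]
 [-0.181   0.3313]
 [-0.7521  1.3836]
 [ 1.1098 -3.751 ]
 [-1.4754 -1.5954]
 [-0.7223  0.8741]
 [ 0.7352 -0.4548]
 [-1.1128 -1.4292]
 [-0.4886  0.672 ]
 [ 0.2719  1.5642]
 [-1.0466 -2.5947]]
(np.float64(-26.12361826992461), -30, 88) [[0.5117 0.1571 0.088 ]]
(-70, 70, 72) [[0.486  0.2632 0.072 ]]
(70, -70, 72) [[0.5993 0.1009 0.072 ]]
(0, -6, 50) [[0.5416 0.1761 0.05  ]]
```

```bash
cat >> h.py <<'E'
def go(target,yaw=None):
    "print shift (cm, tool axes now) to target and tool turn to yaw of tool x"
    s=env.observe();R=s['orientation'];d=R.T@(np.array(target)-s['ee_pos'])*100
    y=np.arctan2(R[1,0],R[0,0])
    print('t',s['clock'],'pos',s['ee_pos'],'yaw',y,'j7',s['joint_pos'][6],'shift cm',d)
    if yaw is not None:
        t=-((yaw-y+np.pi)%(2*np.pi)-np.pi);c,q=np.cos(t),np.sin(t)
        print('turn',t,'shift after turn',c*d[0]+q*d[1],-q*d[0]+c*d[1],d[2])
E
python3 - <<'E'
from h import *
go((.51,.157,.22),np.pi/2-.176)
E
```

```text
t 0.1 pos [ 0.2652 -0.5925  0.2175] yaw 0.42086140776274444 j7 -0.04993542532965236 shift cm [ 52.9663 -58.4085  -0.1169]
turn -0.9739349190321525 shift after turn 78.07955434637967 10.98019931883644 -0.11688520346300207
```

```bash
python3 -m crank '[[[0,0,0],-0.162,5],[[0,0,0],-0.162,5],[[0,0,0],-0.162,5],[[0,0,0],-0.162,5],[[0,0,0],-0.162,5],[[0,0,0],-0.164,5],[[5.57,0.78,0],0,5],[[5.57,0.78,0],0,5],[[5.57,0.78,0],0,5],[[5.57,0.78,0],0,5],[[5.57,0.78,0],0,5],[[5.57,0.78,0],0,5],[[5.57,0.78,0],0,5],[[5.57,0.78,0],0,5],[[5.57,0.78,0],0,5],[[5.57,0.78,0],0,5],[[5.57,0.78,0],0,5],[[5.57,0.78,0],0,5],[[5.57,0.78,0],0,5],[[5.57,0.78,0],0,5]]'
python3 - <<'E'
from h import *
im,K,V=wcam();np.savez('w1',K=K,V=V)
cv2.imwrite('pics/w1raw.png',im[:,:,::-1]);cv2.imwrite('pics/w1.png',cv2.resize(im[:,:,::-1],(800,500),interpolation=cv2.INTER_CUBIC))
go((.51,.157,.22),np.pi/2-.176)
E
```

```text
clock: 2.6
ee_pos: [0.5097, 0.1566, 0.2185]
orientation: [[0.176, 0.984, -0.0], [0.984, -0.176, -0.001], [-0.001, -0.0, -1.0]]
contact_force: [1.0, -0.7, -0.2]
opening: 0.588
grasp_force: 0.0
t 2.65 pos [0.5104 0.1672 0.2194] yaw 1.404283653226054 j7 -0.708912782946711 shift cm [-1.0094  0.1256 -0.0707]
turn 0.009487326431157683 shift after turn -1.008182034510962 0.13512354773765578 -0.0707422289625514
```

View pics/w1.png

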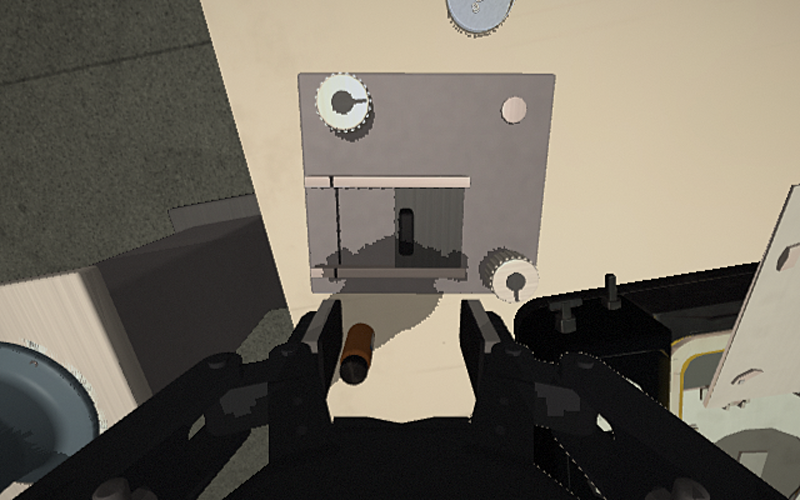

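Run:
```python
from h import *
A=[((105,100,40),(50,308)),((-115,100,40),(428,502)),((-115,-100,40),(668,268)),((-70,70,86),(384,335)),((70,-70,86),(332,75)),('f',(432,185))]
B=[((-115,100,40),(75,205)),((-115,-100,40),(212,440)),((105,-100,40),(708,322)),((105,100,40),(520,112)),((-70,70,86),(180,113)),((70,-70,86),(608,198)),('f',(361,195))]
W=[((105,100,40),(554,74)),((-115,100,40),(299,73)),((-115,-100,40),(313,292)),((-70,70,86),(342,101)),((70,-70,86),(515,281)),('f',(406,231))]
w=np.load('w1.npz')
def res(t,only=None):
    r=[]
    for n,L,k,o in(("scene",A,5,(230,172)),("side",B,6,(225,150)),("w",W,1.25,(0,0))):
        if only and n!=only: continue
        if n=='w':K,V=w['K'],w['V']
        else: p=env.camera_params(n);K,V=p['camera_matrix'],p['view']
        P=np.array([(-20-t[3]*1e3,-30,88) if q=='f' else q for q,_ in L])/1e3
        px=(np.array([u for _,u in L])+.5)/k-.5+o
        r.append(proj(K,V,b2w(t,P))-px)
    return np.vstack(r).ravel()
for o in('scene','side','w',None):
    s=least_squares(res,[.5426,.182,-.176,0.006],args=(o,),x_scale=.01)
    print(o,s.x,s.cost);t=s.x
    print(b2w(t,np.array([(-20-t[3]*1e3,-30,76.5),(-70,70,72),(70,-70,72)])/1e3).round(4).tolist())
print(s.fun.reshape(-1,2))
go((.51,.157,.22),np.pi/2-.176)
```

```text
scene [ 0.5413  0.1829 -0.173   0.0022] 3.5114883368915386
[[0.5142, 0.1572, 0.0765], [0.4844, 0.2639, 0.072], [0.5982, 0.1019, 0.072]]
side [ 0.5442  0.1826 -0.1823  0.004 ] 6.412860497575167
[[0.5152, 0.1574, 0.0765], [0.4881, 0.2641, 0.072], [0.6004, 0.101, 0.072]]
w [ 0.5416  0.1819 -0.1798  0.0024] 18.633752497622922
[[0.5142, 0.1564, 0.0765], [0.4853, 0.2633, 0.072], [0.598, 0.1005, 0.072]]
None [ 0.5419  0.1819 -0.1789  0.0026] 30.98113176517211
[[0.5143, 0.1564, 0.0765], [0.4855, 0.2632, 0.072], [0.5983, 0.1005, 0.072]]
[[-0.5061 -1.9237]
 [-0.5085 -0.7219]
 [ 0.709  -0.6193]
 [ 0.037   0.4041]
 [-0.3434  1.4221]
 [ 0.1363 -0.2374]
 [-1.637  -1.5694]
 [-1.1425  0.9686]
 [ 0.4948 -0.2456]
 [-1.166  -1.3098]
 [-0.6694  0.7254]
 [ 0.0267  1.7349]
 [ 0.11    1.2604]
 [ 3.3485 -2.1913]
 [-2.2597 -1.793 ]
 [-0.9333  0.2941]
 [ 0.6583  1.2935]
 [ 0.105  -0.2726]
 [ 0.0665  3.1809]]
t 2.65 pos [0.5104 0.1672 0.2194] yaw 1.404283653226054 j7 -0.708912782946711 shift cm [-1.0094  0.1256 -0.0707]
turn 0.009487326431157683 shift after turn -1.008182034510962 0.13512354773765578 -0.0707422289625514
```

```bash
python3 -m crank '[[[0,0,4],0,4.5],[[0,0,4],0,4.5],[[0,0,3],0,4.5],[[0,0,0],0,4.5],[[0,0,0],0,4.5],[[0,0,0],0,4.5]]'
python3 - <<'E'
from h import *
go((.5143,.157,.080),np.pi/2-.178)
E
```

```text
clock: 3.4
ee_pos: [0.511, 0.1558, 0.1106]
orientation: [[0.175, 0.985, 0.003], [0.985, -0.175, 0.001], [0.001, 0.003, -1.0]]
contact_force: [0.6, 0.2, 0.6]
opening: 0.528
grasp_force: 0.0
t 3.4 pos [0.511  0.1558 0.1106] yaw 1.39467576104596 j7 -0.8060370386843653 shift cm [0.1707 0.2951 3.0589]
turn 0.0018794342510632944 shift after turn 0.17124283369859353 0.29481200743827335 3.05893423734036
```

```bash
python3 -m crank '[[[0.17,0.3,1.5],0,4.5],[[0,0,1.5],0,4.5],[[0,0,0],0,4.5],[[0,0,0],0,1],[[0,0,0],0,0],[[0,0,0],0,0],[[0,0,0],0,0],[[0,0,0],0,0],[[0,0,0],0,0]]' 50
python3 - <<'E'
from h import *
go((.5143,.157,.080))
im,K,V=wcam();np.savez('w2',K=K,V=V)
cv2.imwrite('pics/w2.png',cv2.resize(im[:,:,::-1],(800,500),interpolation=cv2.INTER_CUBIC))
E
```

```text
clock: 4.53
ee_pos: [0.5128, 0.1565, 0.0788]
orientation: [[0.175, 0.985, 0.0], [0.985, -0.175, -0.0], [-0.0, 0.0, -1.0]]
contact_force: [-0.2, 0.4, 0.5]
opening: 0.003
grasp_force: 0.0
t 4.525 pos [0.5128 0.1565 0.0788] yaw 1.3948167065778099 j7 -0.8402445330346872 shift cm [ 0.0776  0.1354 -0.1155]
```

View pics/w2.png

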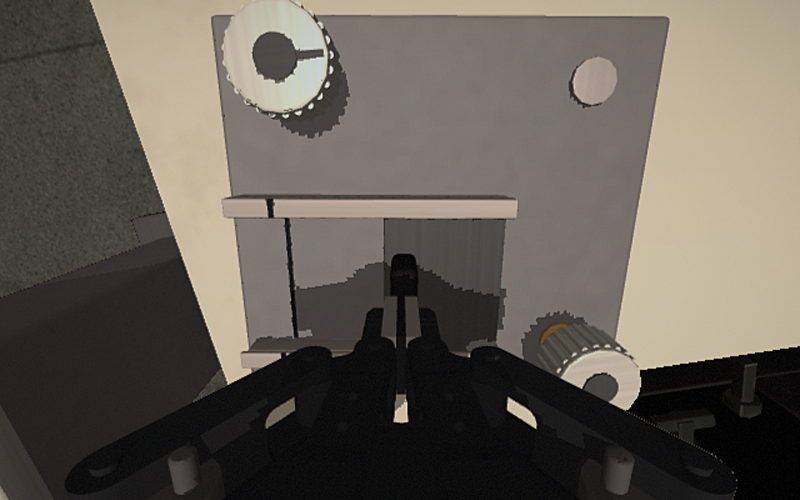

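The gripper shut on nothing. The black block at (403,270) looks like the fin, and it sits slightly farther along tool x than I judged. I'll reopen, shift 10 mm that way and close again.

```bash
python3 -m crank '[[[0,0,0],0,4.5],[[0,0,0],0,4.5],[[0,0,0],0,4.5],[[0,0,0],0,4.5]]'
python3 - <<'E'
from h import *
im,K,V=wcam();a=cv2.resize(im[110:330,200:440,::-1],(480,440),interpolation=cv2.INTER_CUBIC)
p=env.camera_params('side');P=proj(p['camera_matrix'],p['view'],[[.51,.157,.08]])[0];print(P)
f=env.grab_frame('side')[:,:,::-1];x,y=P.astype(int)
b=cv2.resize(f[y-55:y+55,x-40:x+40],(320,440),interpolation=cv2.INTER_CUBIC)
cv2.imwrite('pics/w3.png',np.hstack([a,b]))
E
```

```text
clock: 5.08
ee_pos: [0.5128, 0.1565, 0.0788]
orientation: [[0.175, 0.985, 0.0], [0.985, -0.175, 0.0], [0.0, 0.0, -1.0]]
contact_force: [0.4, -0.3, -0.0]
opening: 0.525
grasp_force: 0.0
[283.2847 186.509 ]
```

View pics/w3.png

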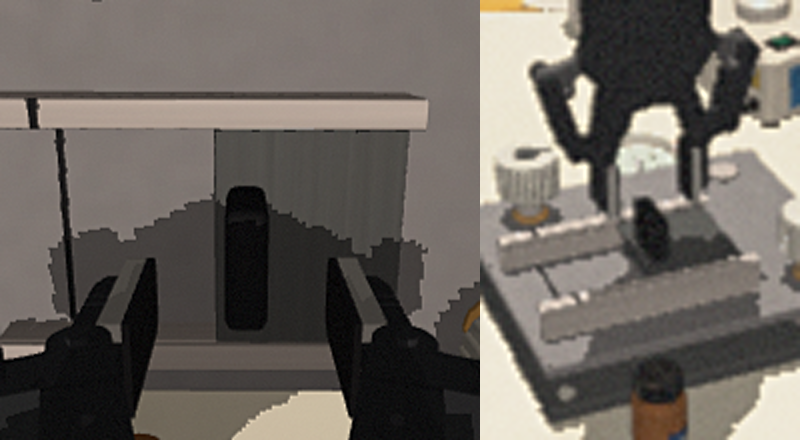

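```bash
python3 -c "
from h import *
print(env.nose_length,env.observe()['ee_pos'])"; python3 -m crank '[[[0,0.1,1],0,4.5],[[0,0,0.8],0,4.5],[[0,0,0],0,4.5]]'
```

```text
0.017 [0.5128 0.1565 0.0788]
clock: 5.55
ee_pos: [0.5127, 0.1559, 0.0595]
orientation: [[0.175, 0.985, -0.003], [0.985, -0.175, -0.001], [-0.001, -0.002, -1.0]]
contact_force: [0.3, 0.3, -0.8]
opening: 0.529
grasp_force: 0.0
```

```bash
python3 -m crank '[[[0,0,0.6],0,4.5],[[0,0,0],0,4.5],[[0,0,0],0,2],[[0,0,0],0,2],[[0,0,0],0,0.5],[[0,0,0],0,0.5],[[0,0,0],0,0.5],[[0,0,0],0,0.5]]' 50
```

```text
clock: 6.55
ee_pos: [0.5141, 0.1564, 0.0551]
orientation: [[0.175, 0.985, 0.001], [0.985, -0.175, -0.0], [0.0, 0.001, -1.0]]
contact_force: [-0.7, -1.2, 3.8]
opening: 0.129
grasp_force: 50.8
```

Run:
```python
from h import *
p=env.camera_params('wrist');T=np.eye(4);R=np.array([[.175,.985,0],[.985,-.175,0],[0,0,-1]]);T[:3,:3]=R;T[:3,3]=[.5128,.1565,.0788]
M=T@p['hand_eye'];K=p['camera_matrix'];b=(.542,.182,-.178)
for n,u,z in(('edge',(307.5,230),.059),('edge',(307.5,180),.059),('fintop',(323.,250),.088),('idx rail',(216,165.5),.063),('idx plate',(233,210),.04),('idxplate',(231,185),.04)):
    d=M[:3,:3]@np.linalg.solve(K,[*u,1]);w=M[:3,3]+d*(z-M[2,3])/d[2]
    c,s=np.cos(b[2]),np.sin(b[2]);e=w-[b[0],b[1],0];print(n,w,'base',c*e[0]+s*e[1],-s*e[0]+c*e[1])
go((.5141-.049*.984,.1564+.049*.177,.0551))
```

```text
edge [0.5046 0.1568 0.059 ] base -0.03237759845381526 -0.03139980677657678
edge [0.5108 0.1892 0.059 ] base -0.032034102049134476 0.001584993104716709
fintop [0.5142 0.1548 0.088 ] base -0.02257943887736828 -0.031685658869864616
idx rail [0.4592 0.2082 0.063 ] base -0.08610810704271274 0.011086214456293684
idx plate [0.4536 0.1736 0.04  ] base -0.08555387843932892 -0.023972499272581865
idxplate [0.4568 0.1913 0.04  ] base -0.08546527038316758 -0.005963112091246487
t 6.55 pos [0.5141 0.1564 0.0551] yaw 1.3946742141919852 j7 -0.8657866504340399 shift cm [ 0.0127 -4.8968  0.0011]
```

```bash
python3 -m crank '[[[0,-0.5,0],0,0.5],[[0,-1,0],0,0.5],[[0,-1,0],0,0.5],[[0,-1,0],0,0.5],[[0,-1,0],0,0.5],[[0,-0.5,0],0,0.5],[[0,0,0],0,0.5],[[0,0,0],0,0.5],[[0,0,0],0,0.5]]'
python3 - <<'E'
from h import *
im,K,V=wcam();np.savez('w4',K=K,V=V)
go((.4617,.1564+.0533*.177,.0551))
cv2.imwrite('pics/w4raw.png',im[:,:,::-1])
cv2.imwrite('pics/w4.png',cv2.resize(im[100:300,180:460,::-1],(784,560),interpolation=cv2.INTER_CUBIC))
E
```

```text
clock: 7.68
ee_pos: [0.4665, 0.1651, 0.0551]
orientation: [[0.176, 0.984, 0.003], [0.984, -0.176, 0.001], [0.002, 0.003, -1.0]]
contact_force: [4.3, -1.0, -2.6]
opening: 0.127
grasp_force: 50.1
t 7.725 pos [0.4665 0.1651 0.0551] yaw 1.3942836228159654 j7 -0.9057933745244929 shift cm [-0.0091 -0.4869  0.0025]
```

View pics/w4.png

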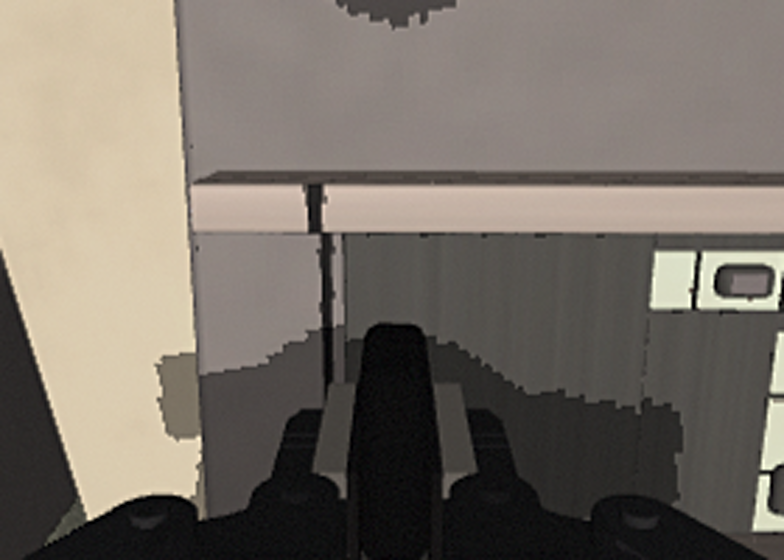

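```bash
cat >> h.py <<'E'
def back(w,u,z,b=(.542,.182,-.178)):
    M=np.linalg.inv(w['V']);d=M[:3,:3]@np.linalg.solve(w['K'],[*u,1]);P=M[:3,3]+d*(z-M[2,3])/d[2]
    c,s=np.cos(b[2]),np.sin(b[2]);e=P-[b[0],b[1],0];return np.array([c*e[0]+s*e[1],-s*e[0]+c*e[1]])
E
python3 - <<'E'
from h import *
w=np.load('w4.npz')
f=lambda x,y,z:print(back(w,((x+.5)/2.8-.5+180,(y+.5)/2.8-.5+100),z))
f(344,250,.059);f(345,330,.059);f(314.5,208,.063);f(326,270,.04);f(329,350,.04)
E
```

```text
[-0.0808  0.0018]
[-0.0808 -0.0144]
[-0.0858  0.0107]
[-0.0859 -0.0072]
[-0.0856 -0.0257]
```

```bash
python3 -m crank '[[[0,-0.3,0],0,0.5],[[0,-0.2,0],0,0.5],[[0,0,0],0,0.5],[[0,0,0],0,0.5],[[0,0,0],0,0.5]]'
python3 - <<'E'
from h import *
im,K,V=wcam();np.savez('w5',K=K,V=V);cv2.imwrite('pics/w5raw.png',im[:,:,::-1])
g=cv2.cvtColor(im,cv2.COLOR_RGB2GRAY)
print(env.observe()['ee_pos'],g[172:176,285:306].mean(0).astype(int),g[186:194,285:310].mean(0).astype(int),env.observe()['contact_force'])
E
```

```text
clock: 8.35
ee_pos: [0.4616, 0.1659, 0.0551]
orientation: [[0.176, 0.984, 0.003], [0.984, -0.176, 0.001], [0.002, 0.003, -1.0]]
contact_force: [4.9, -0.9, -2.9]
opening: 0.125
grasp_force: 50.1
[0.4617 0.1659 0.0551] [184 184 184 184 185 185 185 185 185 184 184 185 190 191  73  28  38  36
  38  96 187] [134 133 133 133 133 132 134 134 134 134 135 135 134 135 135 137 129  53
  68  88  85  84  85  85  84] [ 5.5846 -0.3566 -2.3662]
```

Run:
```python
from h import *
w=np.load('w5.npz')
print(back(w,(301.4,173.5),.063));
for x in(302.5,303,303.5):print(x,back(w,(x,190),.059),back(w,(x,190),.04))
```

```text
[-0.0859  0.0109]
302.5 [-0.0857  0.0012] [-0.0869 -0.0034]
303 [-0.0855  0.0012] [-0.0866 -0.0034]
303.5 [-0.0852  0.0012] [-0.0863 -0.0034]
```

```bash
python3 -m crank '[[[0,0.1,0],0,0.5],[[0,0.06,0],0,0.5],[[0,0,0],0,0.5],[[0,0,0],0,0.5]]'
```

```text
clock: 8.9
ee_pos: [0.4616, 0.1659, 0.0551]
orientation: [[0.175, 0.985, 0.001], [0.985, -0.175, 0.0], [0.0, 0.001, -1.0]]
contact_force: [2.9, 0.5, 3.0]
opening: 0.128
grasp_force: 50.7
```

```bash
python3 -m crank '[[[0,0,0],0,3.5],[[0,0,0],0,3.5],[[0,0,0],0,3.5],[[0,0,-3],0,3.5],[[0,0,-5],0,3.5],[[1,3,-2],0,4],[[0,3,0],0,5],[[0,0,0],0,5.5],[[0,0,0],0,5.5],[[0,0,0],0,5.5]]'
python3 - <<'E'
from h import *
im,K,V=wcam();np.savez('w6',K=K,V=V);cv2.imwrite('pics/w6raw.png',im[:,:,::-1])
b=(.542,.182,-.178)
P=proj(K,V,b2w(b,np.array([(0,-6,50),(15,-40,50),(-85,-30,40),(-75,-30,88)])/1e3));print(P)
x,y=P[:2].mean(0).astype(int)
x0,y0=max(x-130,0),max(y-85,0);print(x0,y0)
cv2.imwrite('pics/w6.png',cv2.resize(im[y0:y0+170,x0:x0+240,::-1],(720,510),interpolation=cv2.INTER_CUBIC))
E
```

```text
clock: 10.15
ee_pos: [0.5204, 0.1653, 0.1541]
orientation: [[0.174, 0.985, -0.002], [0.985, -0.174, -0.001], [-0.001, -0.002, -1.0]]
contact_force: [0.2, 0.6, 0.0]
opening: 0.642
grasp_force: 0.0
[[340.5255 180.0984]
 [355.5867 215.4509]
 [251.6289 201.9609]
 [250.294  218.4733]]
218 112
```

View pics/w6.png

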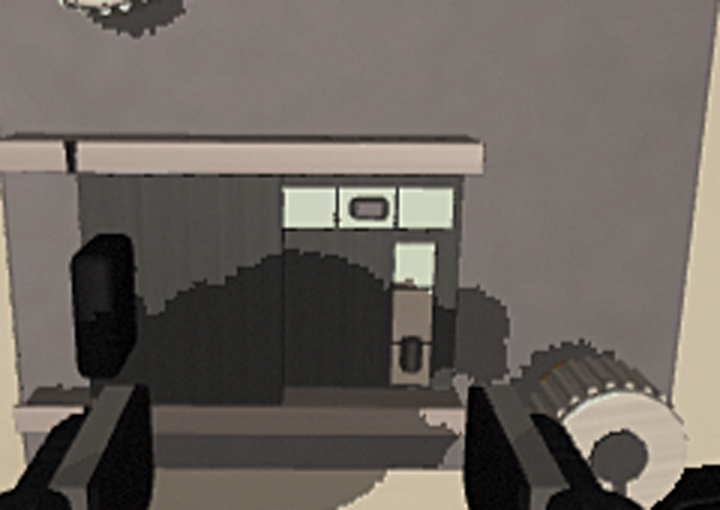

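Bubble x, at about (369,208), already sits midway between its lines at 338 and 397. Bubble y is at (411,354) with lines at 290 and 343, so it is about 12 mm too far right. The side screw therefore needs about 1.37 rad counter-clockwise. Before reaching for it I'll check clearance to the black box.

Run:
```python
from h import *
p=env.camera_params('side');S=dict(K=p['camera_matrix'],V=p['view']);p=env.camera_params('scene');C=dict(K=p['camera_matrix'],V=p['view'])
W=np.load('w6.npz');w1=np.load('w1.npz')
print('side bottom corner',back(S,(351,226),0));print('side top corner',[(z,back(S,(348,181),z)) for z in(.06,.08,.1)])
print('scene bottom edge',back(C,(305,195.5),0),back(C,(305,188),0))
print('w1 box corner',[back(w1,(515*.8,300*.8),z) for z in(.06,.08,.1)])
f=lambda x,y,z:back(W,((x+.5)/3-.5+218,(y+.5)/3-.5+112),z)*1e3
for n,q in dict(bx=(369,208,.052),l1=(338,208,.05),l2=(397,208,.05),by=(411,354,.052),m1=(411,290,.05),m2=(411,343,.05),railend=(480,155,.063),head=(619,456,.086),finedge=(80,215,.059),idx=(70,155,.063)).items():print(n,f(*q))
t=b2w((.542,.182,-.178),[(.07,-.07,.086)]);print(t)
go((t[0,0],t[0,1],.046))
```

```text
side bottom corner [ 0.1052 -0.1459]
side top corner [(0.06, array([ 0.1506, -0.0401])), (0.08, array([ 0.1331, -0.0687])), (0.1, array([ 0.1156, -0.0973]))]
scene bottom edge [ 0.1062 -0.1568] [ 0.1287 -0.1864]
w1 box corner [array([ 0.0803, -0.0994]), array([ 0.0735, -0.0906]), array([ 0.0666, -0.0819])]
bx [ 0.0077 -6.415 ]
l1 [-9.2951 -6.8737]
l2 [ 8.6755 -6.8077]
by [ 14.3944 -53.5967]
m1 [ 13.8775 -32.9548]
m2 [ 14.5119 -50.6378]
railend [30.4522 11.4026]
head [ 70.4912 -71.0207]
finedge [-85.6595  -7.3492]
idx [-86.2165  10.9902]
[[0.5985 0.1007 0.086 ]]
t 10.2 pos [0.5206 0.1653 0.1543] yaw 1.3962932556532932 j7 -0.7828875202128793 shift cm [-5.001   8.805  10.8196]
```

```bash
python3 -m crank '[[[-2.5,4.4,0],0,5.8],[[-2.5,4.4,0],0,5.8],[[0,0,2],0,5.8],[[0,0,3],0,5.8],[[0,0,2],0,5.8],[[0,0,1.5],0,5.8],[[0,0,1.2],0,5.8],[[0,0,1],0,5.8],[[0,0,0],0,5.8],[[0,0,0],0,5.8]]'
python3 - <<'E'
from h import *
go((.5985,.1007,.048),np.pi/2-.178)
E
```

```text
clock: 11.45
ee_pos: [0.6005, 0.1006, 0.0484]
orientation: [[0.175, 0.985, 0.001], [0.985, -0.175, 0.0], [0.0, 0.001, -1.0]]
contact_force: [-0.0, 0.9, 0.1]
opening: 0.677
grasp_force: 0.0
t 11.45 pos [0.6005 0.1006 0.0484] yaw 1.3948563011758093 j7 -0.7337864019700387 shift cm [-0.0241 -0.2001  0.0361]
turn 0.0020599743809128768 shift after turn -0.024552916223939424 -0.2000510968261111 0.036057804676415596
```

```bash
python3 -m crank '[[[0,-0.2,0],0,5.8],[[0,0,0],0,4.5],[[0,0,0],0,3.5],[[0,0,0],0,3.5],[[0,0,0],0,3.5],[[0,0,0],0,3.5]]' 40
```

```text
clock: 12.2
ee_pos: [0.5976, 0.1009, 0.0484]
orientation: [[0.175, 0.985, -0.001], [0.985, -0.175, -0.0], [-0.0, -0.001, -1.0]]
contact_force: [-3.3, -1.3, 6.1]
opening: 0.454
grasp_force: 40.7
```

```bash
python3 -m crank '[[[0,0,0],-0.11,3.5],[[0,0,0],-0.12,3.5],[[0,0,0],-0.12,3.5],[[0,0,0],-0.12,3.5],[[0,0,0],-0.12,3.5],[[0,0,0],-0.12,3.5],[[0,0,0],-0.12,3.5],[[0,0,0],-0.12,3.5],[[0,0,0],-0.12,3.5],[[0,0,0],-0.12,3.5],[[0,0,0],-0.12,3.5],[[0,0,0],0,3.5],[[0,0,0],0,3.5],[[0,0,0],0,3.5]]'
python3 - <<'E'
from h import *
go((.5985,.1007,.048),np.pi/2-.178)
E
```

```text
clock: 13.95
ee_pos: [0.5991, 0.101, 0.0461]
orientation: [[-0.906, 0.423, 0.002], [0.423, 0.906, 0.003], [-0.001, 0.003, -1.0]]
contact_force: [5.2, 2.6, -10.0]
opening: 0.451
grasp_force: 41.6
t 13.95 pos [0.5991 0.101  0.0461] yaw 2.7053170978503793 j7 0.42621078568910453 shift cm [ 0.0452 -0.0546 -0.1943]
turn 1.3125207710554827 shift after turn -0.04124277520557856 -0.05763952381554633 -0.19429779818345025
```

```bash
python3 -m crank '[[[0,0,0.15],0,3.5],[[0,0,0],0,5.8],[[0,0,0],0,5.8],[[0,0,0],0,5.8],[[0,0,-2],0,5.8],[[0,0,-4],0,5.8],[[0,0,-4.9],0,5.8],[[0,0,0],0.164,5.5],[[0,0,0],0.164,5.5],[[0,0,0],0.164,5.5],[[0,0,0],0.164,5.5],[[0,0,0],0.164,5.5],[[0,0,0],0.164,5.5],[[0,0,0],0.164,5.5],[[0,0,0],0.164,5.5],[[2.5,-4.4,0],0,5.5],[[2.5,-4.4,0],0,5.5],[[0,0,0],0,5.5],[[0,0,0],0,5.5],[[0,0,0],0,5.5]]'
python3 - <<'E'
from h import *
im,K,V=wcam();np.savez('w7',K=K,V=V);cv2.imwrite('pics/w7raw.png',im[:,:,::-1])
b=(.542,.182,-.178)
x,y=proj(K,V,b2w(b,np.array([(0,-6,50),(15,-40,50)])/1e3)).mean(0).astype(int)
x0,y0=max(x-130,0),max(y-85,0);print(x0,y0)
cv2.imwrite('pics/w7.png',cv2.resize(im[y0:y0+170,x0:x0+240,::-1],(720,510),interpolation=cv2.INTER_CUBIC))
go((.5204,.1653,.154))
E
```

```text
clock: 16.45
ee_pos: [0.5215, 0.1644, 0.1559]
orientation: [[0.179, 0.984, 0.001], [0.984, -0.179, -0.0], [0.0, 0.001, -1.0]]
contact_force: [-0.5, -0.2, -0.6]
opening: 0.646
grasp_force: 0.0
216 111
t 16.5 pos [0.5214 0.1643 0.1556] yaw 1.390219138746217 j7 -0.800306673394397 shift cm [ 0.0783 -0.1175  0.1628]
```

View pics/w7.png

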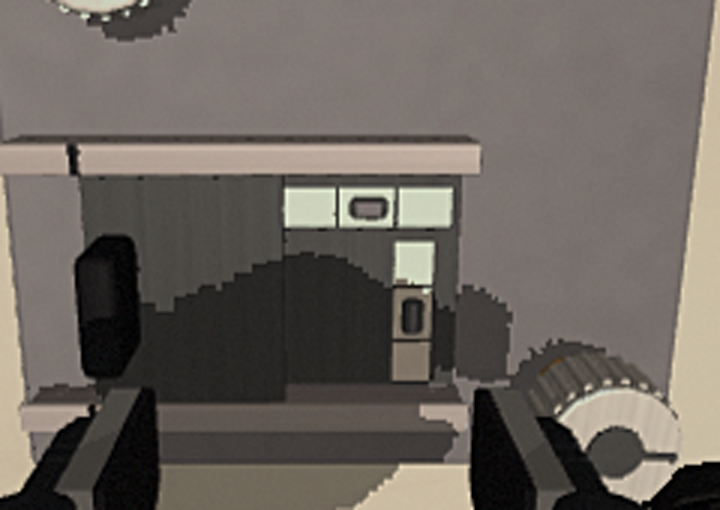

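Both bubbles now sit between their lines: x at (368,208) between 337 and 397, y at (411,316) between 286 and 341. The cover's edge is still at the index line and the arm is clear of everything, so I'm handing in.

```bash
python3 -c "
from workcell import env
print(env.sign_off())"
```

```text
the job is handed in; nothing more can be done
None
```

The cover is at the index line to within about 0.5 mm, and both bubbles sit between their lines. I turned only the side screw, about 1.31 rad counter-clockwise, because the x bubble was already centred. The job is handed in at about 16.5 s, with the arm clear of everything and no bystander touched as far as I could tell.

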